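# Hold up the thermometer for reading

## Task

Draw the flat digital thermometer straight up out of the desk stand until its probe is clear, then lean it to about 45 degrees, halfway between upright and flat, with its display side facing up and its probe end lower. Finish while still holding it steady like that, with all of it at least 12 cm above the desk and touching nothing but the gripper. Leave the two pens standing in their sockets.

Things in the scene. Friction and masses are not known exactly. Their poses are not given: they have to be found in the camera images.
- stand: Grey desk stand, fixed: 70 mm high, 46 mm deep (x; plate 70), 258 mm long (y; plate 274), rounded ends. Three upright sockets in a row at y = -70, 0, +70 mm, each 15 mm (x) by 22 mm (y) and 64 mm deep. Origin: centre of its underside; z up. Its +x side faces the chair across the desk, away from the robot; its place and yaw (up to 0.5 rad) vary.
- thermo: White flat thermometer 139x19 mm, 10 mm thick, about 25 g, loose, probe down, in any of the 3 sockets; top 145 mm above the desk. Origin: mid-length, mid-width, on the back face. y: along it to the probe (down at start). z: out of the display face (level at start, away from the robot, the stand's +x). x: across its width, along the sockets' row. Grip its side edges (19 mm apart) in the top 40 mm.
- probe_tip (a point): End of the thermometer's probe, 70 mm from its middle, the low end.
- butt_end (a point): The other end of the thermometer, 70 mm from its middle, the top end at the start; mid-thickness.
- pen_a: Black and grey ballpen, 138 mm long, 11 mm thick, standing upright and loose in another socket. Origin: middle of its length, on its side that faces away from its clip; y axis along it, straight down at the start.
- pen_b: White round-barrelled marker, 138 mm long, 12 mm thick, blue end hidden down in its socket, standing upright and loose in the remaining socket. Origin and axes as for the ballpen.

How it is judged:
By the outcome, as a careful person would: the job done as asked, in the order asked, and still so for the second after the job is handed in, while the arm keeps its last pose, push and grip.
It also fails if it takes over 32 s, if anything falls off the work surface, if the arm or the gripper's body presses on something with over 40 N, if the wrist force passes 120 N, or if a joint passes its speed limit or range.

## Robot

A 7-joint arm with a two-finger parallel gripper is mounted at the origin on a cart in front of the work surface, level with it; the furniture and walls round the work are solid. World frame = base frame: x ahead of the robot, y to its left, z up, the work surface at z = 0. Lengths are in mm, angles in degrees, forces in N, time in s.
With the tool pointing down it reaches from about 425 to 950 mm from the base axis. Payload 4.7 kg.
Tool frame: the origin (TCP) lies midway between the tips of the shut fingers; the grasp point (between the pads) lies 19 mm behind it; z points along the fingers, y is the line along which they close (so a half turn about z gives the same grasp; the last joint's range is limited). The gripper opens to 87 mm and grips with 3 to 60 N. Pads are 19 mm wide; open, the fingers measure 117 mm over their backs; the gripper's body (75 mm by 190 mm) begins 51 mm behind the grasp point.
Start: joints at [72.198, 26.849, -2.785, 87.806, 1.381, 65.374, -4.715], TCP at [187.754, -648.381, 222.573] pointing down, gripper open.
Joint ranges: [-148.3, 148.3], [-19.14, 114.17], [-79.39, 73.82], [5.75, 140.21], [-59.74, 239.74], [12.07, 113.84], [-152.46, 152.46]. Speed limits (degrees/s): [147.25, 147.25, 180, 180, 180, 180, 180].

## Interface

Orientations are given as [roll, pitch, yaw] about the fixed x, y, z axes, in that order (R = Rz(yaw) Ry(pitch) Rx(roll)).
In Python, from workcell import get_state, grab_frame, hand_in, cut_out, tip_of gives the robot as it stands.
- The arm moves only by the tool carry_out, never from a script. Its argument "rows" is text: rows parted by semicolons, each of 4 numbers parted by spaces: the shift along the world's x, y, z in units of 50 mm (1.0 is 50 mm), then the turn about the world's z in units of 6 degrees (1.0 is 6 degrees). In form: x y z turn; .... A call has 1 to 12 rows; each row shifts and turns the commanded pose from where the row before left it; what a row does not reach is not made up. A row lasts 1/8 s, in which the tool goes at most 62.5 mm and 10.7 degrees, less where a joint would pass 70% of its speed; a pose out of reach is approached as far as the arm can. A call is refused whole if a number of a shift passes 1 or a number of a turn 1, either way. A call with a gripper value outside its range is refused whole. "gripper" is the closure, from 0 (fully open) to 1 (shut), set as the call begins (left out, the last holds). The fingers move at their own pace and stop on an object; "force" is the grip in N (left out, the last holds). Time passes only in rows, so rows that do not move let the fingers close. It gives the time, the measured TCP pose, the force, the opening and the grip force at its end, in the units of the state.
- get_state(): the state, without advancing time (a new reading comes with each control period).
- grab_frame(name): name is "scene" or "side" or "wrist"; returns a dict with "image" (384x512x3 uint8, red, green, blue), "depth" (384x512 float32, mm along the optical axis (not along the pixel's ray), 0 where there is no reading), "fx", "fy", "cx", "cy" (pixels), "k1" (the pictures are not rectified: a ray, as slopes to the right and down, at radius r is drawn at 1 + k1 r^2 times it, then the intrinsics apply), "rvec" (rotation vector, rad) and "tvec" (3), from world to camera coordinates, as OpenCV has them; the wrist camera has in their place "hand_eye" (4x4, takes a point from camera to tool coordinates, whose origin is the TCP and whose axes are the flange's). Camera axes: x right, y down, z forward; pixel columns grow to the right and rows downward; lengths in mm; the calibration is good to about 2 mm. A picture is of the moment at which its call begins: read the wrist's pose just before it.
- hand_in(): hands the job in; it is judged then, once.
Trained networks look in a picture, given as the dict that the camera call returned (one of the last four; its "shot" number tells which), for a name from the list of things; names that differ only in an ending like _2 or _b are one class to them, and where a whole thing is asked for, a point or a joint stands for the part that bears it (a point fixed in the world has none). Each returns a list of dicts, best first, with "confidence" (0 to 1); they miss things now and then, are a little off and sometimes report something else, mostly with a low value. They report only what shows in the picture. A call takes as long as a camera call.
- cut_out(picture, target): "mask" (384x512 bool, what is visible of it) and "extent" ([left, top, right, bottom] as shares, 0 to 1, of the picture: columns of its width, rows of its height, round what is visible of it).
- tip_of(picture, target): "point" ([row, column] as shares, 0 to 1, of the picture: columns of its width, rows of its height: a listed point, or the origin of a listed thing).
The state is a dict: "time_s": time; "joint_positions": joint angles; "dq": joint speeds; "effort": joint torques, N m; "tcp_pos": TCP position; "tcp_rot": TCP orientation; "ft_force": force on the tool from outside, world axes, zero at the start; "ft_torque": the same for the moment, N m; "width": finger opening in mm; "grip_force": force on a finger pad.
Only numpy, scipy, OpenCV 4.12 (cv2) and the standard library are available. Lean on these libraries where they do the work, as an engineer would, in place of code of your own. Each camera call takes 0.05 s, during which the arm holds its last target. There are 200 camera calls.

## Working session

There is one attempt and no reset: what is moved stays moved. The work goes in short steps, Python scripts to look and compute and a tool call to move; the robot and the scene stay as the last step left them, time stands still between calls to the robot, and variables do not carry over. Pictures are saved under pics/ and viewed, at most 10 in all, crops included, and the job is handed in when it is done.

Besides the shell and the picture viewer there is one more tool, called after "Emit:" as name(argument=value, ...), one argument or row to a line, values as JSON. carry_out: Moves the arm, as the interface text tells. Its arguments: {"type":"object","properties":{"rows":{"type":"string"},"gripper":{"type":"number"},"force":{"type":"number"}},"required":["rows"]}

```bash
mkdir -p pics; cat > h.py <<'E'
import numpy as np, cv2
from scipy.spatial.transform import Rotation as R
from workcell import *
def cam(f,st=None):
    "camera-to-world R,t"
    if "hand_eye" in f:
        T=np.eye(4);T[:3,:3]=R.from_euler('xyz',st['tcp_rot'],degrees=True).as_matrix();T[:3,3]=st['tcp_pos']
        M=T@np.array(f['hand_eye']);return M[:3,:3],M[:3,3]
    Rm=cv2.Rodrigues(np.array(f['rvec'],float))[0];return Rm.T,-Rm.T@np.array(f['tvec'],float).ravel()
def rays(f,px):
    px=np.atleast_2d(px).astype(float)
    d=np.c_[(px[:,0]-f['cx'])/f['fx'],(px[:,1]-f['cy'])/f['fy']];u=d.copy()
    for _ in range(20): u=d/(1+f['k1']*(u**2).sum(1,keepdims=True))
    return np.c_[u,np.ones(len(u))]
def pts(f,mask,st=None):
    v,u=np.nonzero(mask&(f['depth']>0));Rw,t=cam(f,st)
    return (rays(f,np.c_[u,v])*f['depth'][v,u][:,None])@Rw.T+t
def proj(f,P,st=None):
    Rw,t=cam(f,st);c=(np.atleast_2d(P)-t)@Rw;s=c[:,:2]/c[:,2:];s=s*(1+f['k1']*(s**2).sum(1,keepdims=True))
    return s*[f['fx'],f['fy']]+[f['cx'],f['cy']]
E
cat > look.py <<'E'
from h import *
s=get_state();print(s['time_s'],s['tcp_pos'],s['tcp_rot'],s['width'])
ims=[]
for n in('scene','side'):
    f=grab_frame(n);ims.append(f['image'])
    for t in('stand','thermo','pen_a','pen_b','butt_end'):
        r=cut_out(f,t) if t!='butt_end' else []
        for o in r[:2]:
            P=pts(f,o['mask']);
            print(n,t,round(o['confidence'],2),np.round(np.array(o['extent'])*[512,384,512,384]),len(P),np.round(np.percentile(P,[2,50,98],axis=0)).tolist() if len(P) else '')
        for o in tip_of(f,t)[:2]:print('  tip',t,round(o['confidence'],2),np.round(np.array(o['point'])*[384,512],1))
    np.savez('f_'+n,**{k:v for k,v in f.items()})
cv2.imwrite('pics/a.png',cv2.resize(np.vstack(ims),(800,1200))[:,:,::-1][:600]);cv2.imwrite('pics/b.png',cv2.resize(np.vstack(ims),(800,1200))[:,:,::-1][600:])
E
python3 look.py
```

```text
0.0 [ 187.51902108 -647.79547586  221.49121339] [-1.79886104e+02  4.87584158e-03  1.61445272e+01] 86.85600763571105
scene stand 0.83 [253. 169. 388. 236.] 4914 [[515.0, -198.0, 3.0], [555.0, -60.0, 46.0], [611.0, 45.0, 72.0]]
  tip stand 0.77 [209.5 321.4]
scene thermo 0.65 [319. 155. 334. 189.] 292 [[556.0, -190.0, 0.0], [560.0, -77.0, 108.0], [660.0, -71.0, 144.0]]
  tip thermo 0.68 [208.8 319.2]
  tip thermo 0.53 [185.3 324.5]
scene pen_a 0.75 [353. 147. 363. 177.] 196 [[542.0, -152.0, 70.0], [545.0, -145.0, 109.0], [556.0, -142.0, 141.0]]
scene pen_a 0.66 [288. 162. 298. 197.] 201 [[576.0, -22.0, 70.0], [580.0, -11.0, 108.0], [594.0, -8.0, 142.0]]
  tip pen_a 0.76 [180.  357.3]
  tip pen_a 0.68 [190.6 291.2]
scene pen_b 0.75 [353. 147. 363. 177.] 196 [[542.0, -152.0, 70.0], [545.0, -145.0, 109.0], [556.0, -142.0, 141.0]]
scene pen_b 0.66 [288. 162. 298. 197.] 201 [[576.0, -22.0, 70.0], [580.0, -11.0, 108.0], [594.0, -8.0, 142.0]]
  tip pen_b 0.76 [180.  357.3]
  tip pen_b 0.68 [190.6 291.2]
  tip butt_end 0.76 [152.4 326.7]
side stand 0.59 [202. 222. 273. 345.] 3989 [[511.0, -211
[... 241 characters left out ...]
511.0, -212.0, 4.0], [568.0, -142.0, 58.0], [619.0, 28.0, 72.0]]
  tip thermo 0.54 [258.5 234.8]
side pen_a 0.68 [234. 234. 241. 268.] 249 [[546.0, -90.0, 1.0], [565.0, -87.0, 112.0], [571.0, 30.0, 145.0]]
side pen_a 0.61 [227. 268. 231. 296.] 217 [[544.0, -154.0, 63.0], [550.0, -152.0, 107.0], [556.0, -130.0, 142.0]]
  tip pen_a 0.68 [291.1 225.2]
  tip pen_a 0.44 [236.5 242. ]
side pen_b 0.68 [234. 234. 241. 268.] 249 [[546.0, -90.0, 1.0], [565.0, -87.0, 112.0], [571.0, 30.0, 145.0]]
side pen_b 0.61 [227. 268. 231. 296.] 217 [[544.0, -154.0, 63.0], [550.0, -152.0, 107.0], [556.0, -130.0, 142.0]]
  tip pen_b 0.68 [291.1 225.2]
  tip pen_b 0.44 [236.5 242. ]
  tip butt_end 0.69 [238.3 236.3]
```

View pics/a.png

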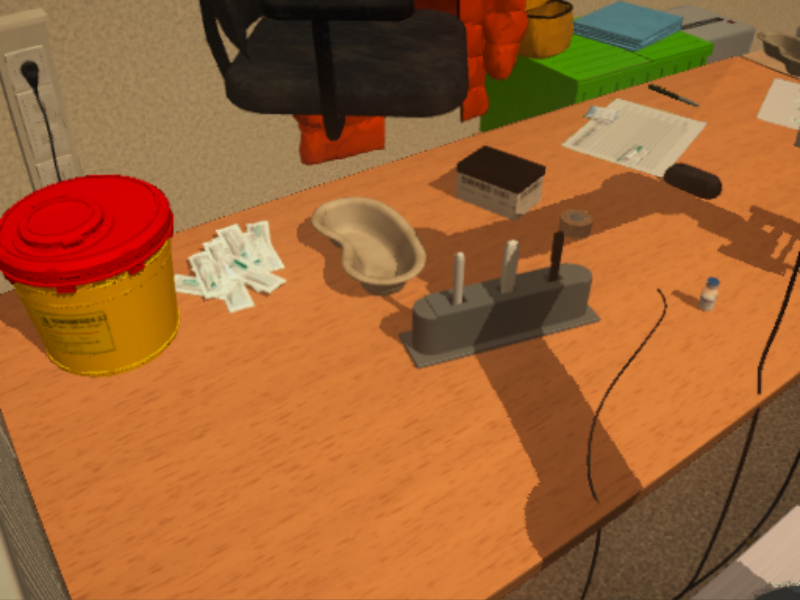

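View pics/b.png

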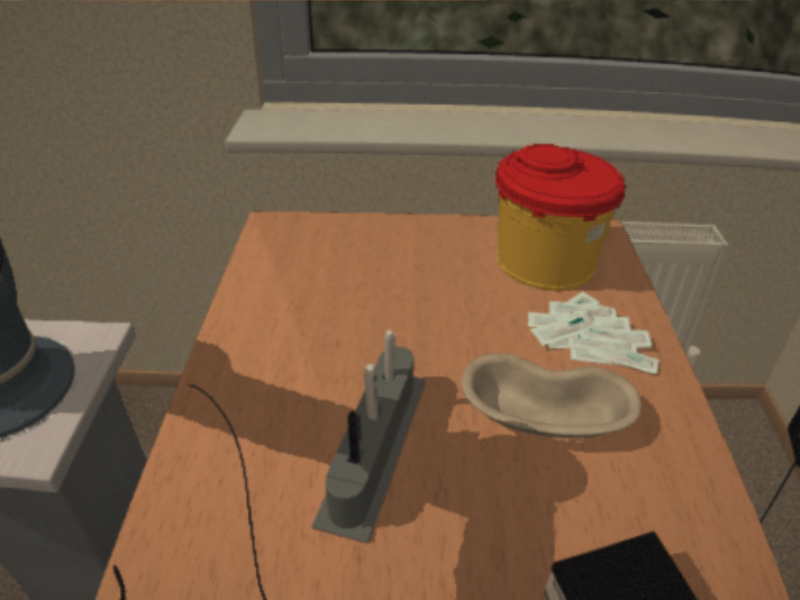

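```bash
cat > fit.py <<'E'
from h import *
# pens/thermo axes from both views; z>80 points
for n,bx in(('scene',{'th':(317,150,337,192),'pR':(351,145,366,180),'pL':(286,160,300,200)}),('side',{'th':(229,230,244,272),'pR':(225,266,233,298)})):
    f=dict(np.load(f'f_{n}.npz'))
    m=np.ones((384,512),bool);P=pts(f,m);v,u=np.nonzero(f['depth']>0)
    for k,(a,b,c,d) in bx.items():
        q=P[(u>=a)&(u<=c)&(v>=b)&(v<=d)];q=q[(q[:,2]>85)&(q[:,2]<160)&(q[:,0]<620)&(q[:,0]>520)]
        print(n,k,len(q),np.round(np.median(q,0),1),np.round(np.percentile(q,[3,97],axis=0),1).tolist())
    s=P[(P[:,2]>62)&(P[:,2]<76)&(P[:,0]>480)&(P[:,0]<660)&(abs(P[:,1]+80)<170)]
    print(n,'top',cv2.minAreaRect(s[:,:2].astype(np.float32)),np.round(np.median(s,0),1))
fs=dict(np.load('f_scene.npz'));fd=dict(np.load('f_side.npz'))
a,o=cam(fs);d1=a@rays(fs,[326.7,152.4])[0];b,p=cam(fd);d2=b@rays(fd,[236.3,238.3])[0]
t=np.linalg.lstsq(np.c_[d1,-d2],p-o,rcond=None)[0];print('butt',o+t[0]*d1,p+t[1]*d2)
print('cams',o,p)
E
python3 fit.py
```

```text
scene th 238 [559.6 -77.1 116.2] [[556.3, -86.0, 86.9], [567.7, -70.8, 144.3]]
scene pR 164 [ 545.6 -145.4  115.8] [[541.8, -151.9, 87.7], [556.5, -142.1, 141.4]]
scene pL 162 [579.4 -11.1 117.8] [[576.1, -17.5, 87.3], [590.5, -7.7, 141.5]]
scene top ((566.8455200195312, -81.69810485839844), (256.6771240234375, 51.24351501464844), 75.30584716796875) [563.9 -65.5  69.7]
side th 214 [565.  -86.8 121.5] [[556.5, -147.4, 88.3], [571.4, -75.4, 145.4]]
side pR 122 [ 551.8 -152.   115.5] [[547.1, -154.4, 86.4], [556.6, -146.6, 140.3]]
side top ((567.79638671875, -81.43197631835938), (256.0635070800781, 47.13943099975586), 75.33348846435547) [ 564.5 -118.3   69.5]
butt [569.40326395 -83.10905037 145.91996458] [563.83157461 -86.20197963 143.24361081]
cams [ 11.2472061  474.36719055 663.65330629] [ 605.16626258 -601.04195512  652.16720528]
```

Emit:
carry_out(
  rows="0.63 0.94 0 -0.43; 0.63 0.94 0 -0.43; 0.63 0.94 0 -0.43; 0.63 0.94 0 -0.43; 0.63 0.94 0 -0.43; 0.63 0.94 0 -0.43; 0.63 0.94 0 -0.43; 0.63 0.94 0 -0.43; 0.63 0.94 0 -0.43; 0.63 0.94 0 -0.43; 0.63 0.94 0 -0.43; 0.63 0.94 0 -0.43",
  gripper=0.45,
  force=20,
)

```text
time_s: 2.5
tcp_pos: [566.7, -83.0, 222.9]
tcp_rot: [180.0, -0.0, -14.9]
ft_force: [0.6, 0.1, -0.4]
width: 48.1
grip_force: 0.0
```

Emit:
carry_out(
  rows="0 0 0 0; 0 0 0 0",
)

```text
time_s: 2.75
tcp_pos: [565.5, -84.8, 222.4]
tcp_rot: [180.0, 0.0, -14.8]
ft_force: [-0.7, -0.8, -0.6]
width: 47.8
grip_force: 0.0
```

```bash
cat > w.py <<'E'
from h import *
s=get_state();print(s['time_s'],s['tcp_pos'],s['tcp_rot'],s['width'],np.round(s['joint_positions'],1))
f=grab_frame('wrist')
for t in('thermo','pen_a','stand'):
    for o in cut_out(f,t)[:2]:
        P=pts(f,o['mask'],s);print(t,round(o['confidence'],2),np.round(np.array(o['extent'])*[512,384,512,384]))
        for lo,hi in((85,130),(135,155)):
            q=P[(P[:,2]>lo)&(P[:,2]<hi)]
            if len(q)>5:print('  ',lo,len(q),np.round(np.median(q,0),1),cv2.minAreaRect(q[:,:2].astype(np.float32)))
print([(o['confidence'],np.array(o['point'])*[384,512]) for o in tip_of(f,'butt_end')[:2]])
T=np.array([[566,-82,145],s['tcp_pos']]);print(proj(f,T[:1],s))
cv2.imwrite('pics/w%d.png'%int(s['time_s']*100),f['image'][:,:,::-1])
np.savez('f_w',**f)
E
python3 w.py; ls pics
```

```text
2.75 [565.48238229 -84.84800471 222.40867688] [ 1.79951436e+02  2.37203037e-02 -1.48022762e+01] 47.78481525574308 [  17.    18.2  -16.   101.5    5.7   61.1 -105.8]
thermo 0.94 [239. 172. 259. 209.]
   85 228 [568.4 -80.5 110.6] ((567.3397216796875, -80.13567352294922), (19.251461029052734, 3.5627923011779785), 73.04571533203125)
   135 276 [563.9 -79.  143.3] ((562.7352905273438, -78.96556091308594), (18.689613342285156, 10.730609893798828), 74.30326080322266)
pen_a 0.82 [310. 176. 337. 203.]
   85 161 [ 552.1 -144.6  110.2] ((551.6307373046875, -145.6061553955078), (7.27869987487793, 11.017388343811035), 23.786298751831055)
   135 132 [ 549.3 -146.3  140. ] ((549.0014038085938, -147.08734130859375), (9.592938423156738, 11.589704513549805), 65.31290435791016)
pen_a 0.71 [167. 175. 198. 206.]
   85 204 [585.7 -15.5 110. ] ((585.0436401367188, -14.171064376831055), (13.056527137756348, 4.979211807250977), 27.035634994506836)
   135 138 [583.6 -12.5 140. ] ((583.334716796875, -11.534998893737793), (12.311177253723145, 9.273694038391113), 43.33139419555664)
stand 0.92 [139. 143. 366. 201.]
   85 7 [590.4  -9.6 113.7] ((570.3651123046875, -80.71385955810547), (149.26075744628906, 0.6711845397949219), 74.37115478515625)
[(0.76, array([203.712 , 249.9072]))]
[[253.78811207 199.97195198]]
a.png
b.png
w275.png
```

Emit:
carry_out(
  rows="-0.05 0.11 0 0; 0 0 -0.3 0; 0 0 -0.4 0; 0 0 -0.4 0; 0 0 -0.4 0; 0 0 -0.4 0; 0 0 -0.25 0; 0 0 -0.15 0; 0 0 0 0; 0 0 0 0",
)

```text
time_s: 4.25
tcp_pos: [563.8, -78.9, 108.2]
tcp_rot: [-180.0, -0.1, -14.8]
ft_force: [0.8, -0.4, 0.1]
width: 48.1
grip_force: 0.0
```

Emit:
carry_out(
  rows="0 0 0 0; 0 0 0 0; 0 0 0 0; 0 0 0 0; 0 0 0 0; 0 0 0 0",
  gripper=1,
  force=15,
)

```text
time_s: 5.0
tcp_pos: [563.3, -78.9, 107.6]
tcp_rot: [180.0, -0.0, -14.8]
ft_force: [-1.1, 0.3, 1.2]
width: 18.6
grip_force: 15.0
```

Emit:
carry_out(
  rows="0 0 0.1 0; 0 0 0.2 0; 0 0 0.3 0; 0 0 0.3 0; 0 0 0.3 0; 0 0 0.3 0; 0 0 0.3 0; 0 0 0.3 0; 0 0 0.2 0; 0 0 0.1 0; 0 0 0 0",
)

```text
time_s: 6.38
tcp_pos: [563.3, -78.9, 227.7]
tcp_rot: [180.0, -0.0, -14.8]
ft_force: [-0.2, -0.7, -0.4]
width: 18.1
grip_force: 15.0
```

```bash
cat > m.py <<'E'
from h import *
import sys
s=get_state();print(s['time_s'],s['tcp_pos'],s['tcp_rot'],s['width'],s['ft_force'])
yaw=np.radians(-14.8);X=np.array([np.cos(yaw),np.sin(yaw),0]);C=np.array([567.3,-81.5,0]);Y=np.array([-X[1],X[0],0])
g=np.array(s['tcp_pos'])+[0,0,19];print('grip in stand frame',X@(g-C),Y@(g-C),g[2])
ims=[]
for n in('scene','side'):
    f=grab_frame(n);ims.append(f)
    for o in cut_out(f,'thermo')[:1]:
        P=pts(f,o['mask'])-C;q=np.c_[P@X,P@Y,P[:,2]]
        q=q[(abs(q[:,1])<14)&(q[:,2]>75)]
        if len(q)<10: continue
        c=np.median(q,0);w=np.linalg.svd(q-q.mean(0),full_matrices=False)[2][0]
        print(n,round(o['confidence'],2),len(q),'ext',np.round(np.percentile(q,[2,98],axis=0)).tolist(),'axis',np.round(w,2),'lean',np.degrees(np.arctan2(abs(w[0]),abs(w[2]))))
pt=[]
for k in('probe_tip','butt_end'):
    r=[tip_of(f,k)[:1] for f in ims]
    if all(r):
        D=[];
        for f,o in zip(ims,r):
            a,b=cam(f);D.append((a@rays(f,np.array(o[0]['point'])[::-1]*[512,384])[0],b))
        t=np.linalg.lstsq(np.c_[D[0][0],-D[1][0]],D[1][1]-D[0][1],rcond=None)[0]
        A,B=D[0][1]+t[0]*D[0][0],D[1][1]+t[1]*D[1][0];m=(A+B)/2-C
        pt.append(m);print(k,[round(o[0]['confidence'],2) for o in r],'gap',np.linalg.norm(A-B),'stand fr',np.round([m@X,m@Y,m[2]]))
f=ims[0];P=pts(f,np.ones((384,512),bool))-C;x,y,z=P@X,P@Y,P[:,2]
k=(x>40)&(x<200)&(abs(y)<60)&(z>12)&(z<60);print('obst x min',x[k].min() if k.any() else None)
cr=[]
for f in ims:
    u,v=proj(f,g)[0].astype(int);u=min(max(u,100),412);v=min(max(v,75),309);cr.append(cv2.resize(f['image'][v-75:v+75,u-100:u+100],(400,300),interpolation=2))
cv2.imwrite('pics/m%d.png'%int(s['time_s']*100),np.hstack(cr)[:,:,::-1]);print('pics/m%d.png'%int(s['time_s']*100))
E
python3 m.py
```

```text
6.375 [563.25331333 -78.87465377 227.68595223] [ 1.79995853e+02 -8.20367101e-03 -1.48115237e+01] 18.126846903654986 [-0.16139774 -0.70675255 -0.39280809]
grip in stand frame -4.583064874426204 1.5045371994962033 246.68595222899341
scene 0.72 436 ext [[-10.0, -7.0, 137.0], [0.0, 10.0, 264.0]] axis [ 0.04  0.02 -1.  ] lean 2.3497403999489554
side 0.78 219 ext [[-7.0, -8.0, 139.0], [3.0, 3.0, 218.0]] axis [ 0.01  0.07 -1.  ] lean 0.5820874328738163
probe_tip [0.63, 0.67] gap 60.63996579781532 stand fr [ 42. -55. 225.]
obst x min 132.29648941509396
pics/m637.png
```

Emit:
carry_out(
  rows="0.32 -0.085 0 0; 0.32 -0.085 0 0; 0.32 -0.085 0 0; 0 0 0 0; 0 0 -0.3 0; 0 0 -0.4 0; 0 0 -0.4 0; 0 0 -0.4 0; 0 0 -0.24 0; 0 0 -0.1 0; 0 0 0 0; 0 0 0 0",
)

```text
time_s: 8.28
tcp_pos: [611.8, -91.6, 136.3]
tcp_rot: [-180.0, -0.1, -14.8]
ft_force: [0.1, 0.9, 0.7]
width: 18.3
grip_force: 15.0
```

Emit:
carry_out(
  rows="-0.165 0.044 0 0; -0.165 0.044 0 0; -0.143 0.037 0 0; -0.143 0.037 -0.01 0; -0.141 0.037 -0.03 0; -0.141 0.037 -0.03 0; -0.133 0.035 -0.055 0; -0.133 0.035 -0.055 0; -0.122 0.032 -0.078 0; -0.122 0.032 -0.078 0; -0.112 0.03 -0.094 0; 0 0 0 0",
)

```text
time_s: 9.78
tcp_pos: [534.2, -71.4, 113.5]
tcp_rot: [180.0, 0.1, -14.8]
ft_force: [0.3, 1.2, 0.5]
width: 18.4
grip_force: 15.0
```

```bash
python3 m.py
```

```text
9.775 [534.24840778 -71.42130798 113.4960963 ] [ 1.79978635e+02  1.01876419e-01 -1.48005096e+01] 18.35560235240505 [0.33289871 1.21185749 0.48470297]
grip in stand frame -34.529611513190815 1.3014261423862614 132.49609630325205
scene 0.68 84 ext [[-51.0, -9.0, 76.0], [24.0, 9.0, 147.0]] axis [ 0.72  0.03 -0.69] lean 46.409358807029626
side 0.68 288 ext [[-22.0, -9.0, 78.0], [28.0, 7.0, 128.0]] axis [ 0.71  0.   -0.7 ] lean 45.412369698431824
probe_tip [0.65, 0.57] gap 0.24833365541380426 stand fr [52.  2. 49.]
obst x min 40.46050082869278
pics/m977.png
```

Emit:
carry_out(
  rows="0 0 0 0; 0 0 0.1 0; 0 0 0.2 0; 0 0 0.3 0; 0 0 0.3 0; 0 0 0.3 0; 0 0 0.3 0; 0 0 0.3 0; 0 0 0.3 0; 0 0 0.2 0; 0 0 0.1 0; 0 0 0 0",
  force=25,
)

```text
time_s: 11.68
tcp_pos: [535.3, -71.6, 234.2]
tcp_rot: [180.0, -0.0, -14.8]
ft_force: [0.3, 0.1, -1.2]
width: 18.5
grip_force: 25.0
```

Emit:
carry_out(
  rows="0 0 0 0; 0 0 0 0; 0 0 0 0; 0 0 0 0",
)

```text
time_s: 12.18
tcp_pos: [535.2, -71.6, 234.0]
tcp_rot: [180.0, 0.0, -14.8]
ft_force: [-0.2, -0.1, -0.1]
width: 18.3
grip_force: 25.0
```

```bash
python3 m.py
```

```text
12.175 [535.23431485 -71.6244202  233.95147844] [ 1.79995783e+02  1.05808238e-02 -1.48138665e+01] 18.337170567720637 [-0.22738111 -0.09445627 -0.07432599]
grip in stand frame -33.52452933601299 1.3568982775294074 252.95147843608336
scene 0.72 174 ext [[-49.0, -10.0, 176.0], [43.0, 10.0, 267.0]] axis [ 0.72  0.03 -0.69] lean 46.08575825176106
side 0.66 475 ext [[-24.0, -8.0, 176.0], [47.0, 8.0, 251.0]] axis [ 0.71  0.01 -0.71] lean 44.90192943803877
probe_tip [0.69, 0.98] gap 4.923184016125205 stand fr [ 53.  -4. 168.]
obst x min 132.13582401819167
pics/m1217.png
```

View pics/m1217.png

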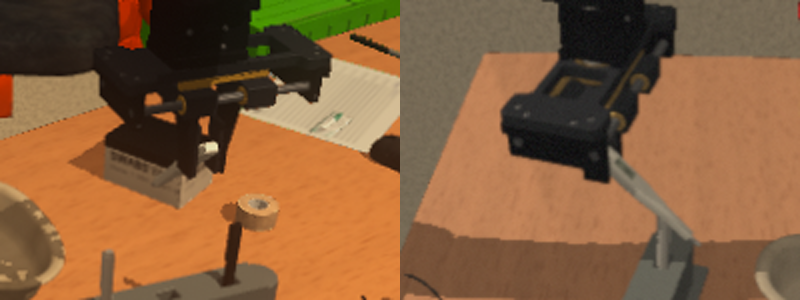

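The left crop shows both pens standing, at (107,270) and (235,250), with the middle socket empty. The right crop shows the thermometer in the fingers leaning about 45°, display up, probe end low at (690,238). The probe tip measures about 168 mm above the desk.

```bash
python3 -c "from workcell import hand_in;print(hand_in())"
```

```text
the job is handed in; nothing more can be done
None
```

The thermometer is out of the stand and held at about 45°, display up and probe end lower, its lowest point about 168 mm above the desk; both pens are still standing in their sockets, and the job was handed in at about 12 s.

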